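# Lock the plate hold-down on the shaker

## Task

Secure the well plate on the shaker with the hold-down arm: pull the red knob up to unlock it, turn it counter-clockwise (seen from above) to bring the arm round over the plate, and feel for the one hidden socket where the knob will go back in. Push the knob fully home there and let go, leaving the plate in its nest and the things around the shaker undisturbed.

Things in the scene. Friction and masses are not known exactly. Their poses are not given: they have to be found in the camera images.
- shaker: Low white bench shaker with an aluminium top, 150 (x) x 250 (y) x 42 mm high, fixed to the bench. Origin: centre of its underside, on the bench; z up, its front (display, small grey dial) looks along its own -x. The well plate's nest (steel corner angles, 7 mm high) is centred at x 0, y +45 mm; the knob's vertical axis stands at x 0, y -75 mm, on a round grey housing of radius 33 mm whose top is 59 mm above the bench.
- knob_grip (a point): Centre of the grip of the red bar knob, on the knob's turning axis. The grip is an upright bar 46 mm long, 14 mm thick (the faces to pinch) and 26 mm high, so it reaches 13 mm above and 13 mm below this point; this point is 93 mm above the bench with the knob fully in. Its x axis runs along the bar and along the steel hold-down arm (towards the arm's tip), z is up. The bar stands on a round neck 13 mm high of radius 7 mm above the arm.
- holddown_tip (a point): Underside of the free end of the steel hold-down arm (18 mm wide, 7 mm thick, its end is 82 mm from the knob's axis; its top is 67 mm above the bench with the knob fully in), 72 mm from the axis. The arm rises and turns with the knob; with the knob in, the arm passes about 3 mm above the plate.
- clamp_pull (a joint): How far the knob is pulled up, m: 0 fully in (down), 0.018 fully out (up). No spring: it slides stiffly (about 3 N) and stays where it is left. A hidden pin under the knob stands in a recess of an index ring. Below 0.011 the pin is within the ring and the knob turns no further than the recess allows; from about 0.012 up it turns. Pushed down anywhere but over a recess, the knob stops at 0.011, the pin resting on the ring.
- clamp_turn (a joint): Turn of the knob, rad, positive counter-clockwise from above; friction 0.04 N m, stays where left. Starts parked within 0.15 of 0, arm away from the plate; the wide parking recess stops it at about -0.25 and 0.25. At 2.2 the arm points along the shaker's +y, over the plate. The locking socket lies hidden between 1.9 and 2.5, set anew each time; the pin enters within 0.08 of its middle. End stop 2.9.
- well_plate: Clear 96-well plate, 86 x 128 x 15 mm, about 55 g, lying loose in the shaker's nest 42 mm above the bench. Origin: centre of its underside; z up, long side along y.
- petri_dish: Bystander: round petri dish, 61 mm across, 15 mm high, in front of the shaker. Origin: centre of underside.
- marker_white: Bystander: white marker with black cap, 13 x 142 x 14 mm, lying in front of the shaker. Origin: centre of underside, length along y.
- reagent_amber: Bystander: small brown bottle with black cap, 42 mm across, 81 mm high, beside the knob end of the shaker. Origin: centre of underside.
- reagent_drop: Bystander: small white bottle with red cap, 33 mm across, 69 mm high, behind the knob end of the shaker. Origin: centre of underside.
Mind the look-alikes: they are no part of the job. Leave any brown or green look-alike of the well_plate alone.

How it is judged:
By the outcome, as a careful person would: the job done as asked, in the order asked, and still so for the second after the job is handed in, with the robot touching nothing.
It also fails if it takes over 54 s, if anything falls off the work surface, if the arm or the gripper's body presses on something with over 40 N, if the wrist force passes 120 N, or if a joint passes its speed limit or range.

## Robot

A 7-joint arm with a two-finger parallel gripper is mounted at the origin on a cart in front of the work surface, level with it; the furniture and walls round the work are solid. World frame = base frame: x ahead of the robot, y to its left, z up, the work surface at z = 0. Lengths are in m, angles in rad, forces in N, time in s.
With the tool pointing down it reaches from about 0.4 to 0.85 m from the base axis. Payload 4.5 kg.
Tool frame: the origin (TCP) lies on the centre line of the jaws, within the pads' length; the fingertips stand 14 mm ahead of it and the grasp point (between the pads) lies 5 mm behind it (r.tcp_to_tips is the z of the fingertips in the tool frame, in m); z points along the fingers, y is the direction in which the jaws open and shut (so a half turn about z gives the same grasp; the last joint's range is limited). The gripper opens to 88 mm and grips with 3 to 60 N. Pads are 18 mm wide; open, the fingers measure 123 mm over their backs; the gripper's body (75 mm by 187 mm) begins 45 mm behind the grasp point.
Start: joints at [-1.252, 0.689, -0.195, 1.565, 0.157, 0.902, -0.215], TCP at [0.176, 0.6, 0.227] pointing down, gripper open.
Joint ranges: [-3.01, 3.01], [-0.46, 2.08], [-1.47, 1.51], [0.13, 2.56], [-1, 4.14], [0.04, 2.09], [-2.66, 2.66]. Speed limits (rad/s): [2.57, 2.57, 3.14, 3.14, 3.14, 3.14, 3.14].

## Interface

Orientations are given as a unit quaternion [x, y, z, w].
In Python, from plant import r, viewer gives the robot as it stands.
- The arm moves only by the shell command python3 -m inch 'ROWS' [FORCE]. ROWS is JSON, a list of rows, each a list of 3 entries, a list of its own where there are three numbers: the closure, from 0 (fully open) to 1 (shut), then the shift along the tool's x, y, z in cm, then the turn about the tool's z in degrees. In form: [[fingers, [x, y, z], yaw], ...]. A call has 1 to 20 rows; each row is the pose to reach, as a shift and turn from the pose commanded when the call began, along the tool's axes at that moment; what a row does not reach only later rows make up. A row lasts 1/10 s, in which the tool goes at most 50 mm and 8.59 degrees, less where a joint would pass 70% of its speed; a pose out of reach is approached as far as the arm can. A call with a gripper value outside its range is refused whole. The fingers move at their own pace and stop on an object; FORCE is the grip in N (left out, the last holds). Time passes only in rows, so rows that repeat a pose let the fingers close. It gives the time, the measured TCP pose, the force and the opening at its end, in the units of the state.
- r.get_state(): the state, without advancing time (a new reading comes with each control period).
- viewer.snapshot(name): name is "scene" or "side" or "wrist"; returns the picture (480x640x3 uint8, red, green, blue); there is no depth.
- viewer.camera_params(name): a dict with "intrinsics" (3x3 intrinsics, pixels), "k1" (the pictures are not rectified: a ray, as slopes to the right and down, at radius r is drawn at 1 + k1 r^2 times it, then the intrinsics apply), "world_to_cam" (4x4, takes a point from world to camera coordinates). Camera axes: x right, y up, looking along -z (the intrinsics and any distortion apply to the point x, -y, -z); pixel columns grow to the right and rows downward; lengths in m; the calibration is good to about 2 mm. A picture is of the moment at which its call begins: read the wrist's pose just before it. camera_params takes no time and is no camera call; for the wrist camera it gives the pose at the moment of the call.
- r.finish_job(): hands the job in, once; it reports no verdict.
Trained networks look in the newest picture that a camera, given by its name, has taken for a name from the list of things; names that differ only in an ending like _2 or _b are one class to them, and where a whole thing is asked for, a point or a joint stands for the part that bears it (a point fixed in the world has none). Each returns a list of dicts, best first, with "p" (0 to 1); they miss things now and then, are a little off and sometimes report something else, mostly with a low value. They report only what shows in the picture. A call takes as long as a camera call. They do not tell look-alikes from the thing itself.
- viewer.outline_of(camera, name): "pixels" (480x640 bool, what is visible of it) and "bbox" ([left, top, width, height] in pixels, round what is visible of it).
The state is a dict: "clock": time; "q": joint angles; "qd": joint speeds; "joint_torque": joint torques, N m; "tool_pos": TCP position; "eef_rot": TCP orientation; "contact_force": force on the tool from outside, world axes, zero at the start; "moment": the same for the moment, N m; "opening": opening from 0.0 (shut) to 1.0 (fully open).
Only numpy, scipy, OpenCV 4.12 (cv2) and the standard library are available. Lean on these libraries where they do the work, as an engineer would, in place of code of your own. Each camera call takes 0.05 s, during which the arm holds its last target.

## Working session

There is one attempt and no reset: what is moved stays moved. The work goes in short steps, Python scripts to look and compute and a shell command to move; the robot and the scene stay as the last step left them, time stands still between calls to the robot, and variables do not carry over. Pictures are saved under pics/ and viewed, and the job is handed in when it is done.

```bash
ls; mkdir -p pics
python3 - <<'E'
from plant import r, viewer
import cv2
s=r.get_state(); print({k:s[k] for k in('clock','tool_pos','eef_rot','opening','contact_force')})
for n in('scene','side'):
    im=viewer.snapshot(n); cv2.imwrite(f'pics/{n}0.png',im[:,:,::-1])
    for t in('knob_grip','holddown_tip','shaker','well_plate'):
        for d in viewer.outline_of(n,t)[:3]: print(n,t,round(d['p'],2),d['bbox'])
print(r.tcp_to_tips)
E
```

```text
pics
{'clock': 0.0, 'tool_pos': array([0.17546083, 0.59922866, 0.22612444]), 'eef_rot': array([ 1.41855931e-01,  9.89886935e-01, -8.64918988e-04, -5.84274012e-05]), 'opening': 0.9972583770298279, 'contact_force': array([ 0.12233971, -0.63729363,  0.59641232])}
scene knob_grip 0.98 [351.1, 283.7, 53.0, 25.0]
scene holddown_tip 0.8 [352.0, 284.4, 56.9, 23.6]
scene holddown_tip 0.55 [282.4, 252.5, 74.3, 48.8]
scene shaker 0.89 [269.0, 252.8, 139.1, 102.5]
scene well_plate 0.98 [240.8, 220.3, 48.4, 39.5]
scene well_plate 0.97 [286.0, 250.3, 70.3, 52.8]
scene well_plate 0.79 [453.5, 327.9, 85.6, 54.0]
side knob_grip 0.83 [337.3, 200.0, 27.0, 23.5]
side holddown_tip 0.74 [338.2, 200.1, 27.3, 20.8]
side shaker 0.96 [320.7, 198.2, 51.0, 52.4]
side shaker 0.59 [331.7, 226.3, 31.4, 26.2]
side well_plate 0.83 [153.1, 297.7, 72.1, 41.9]
side well_plate 0.79 [265.2, 285.1, 67.0, 31.0]
side well_plate 0.78 [315.4, 196.5, 36.1, 20.1]
0.014
```

View pics/scene0.png

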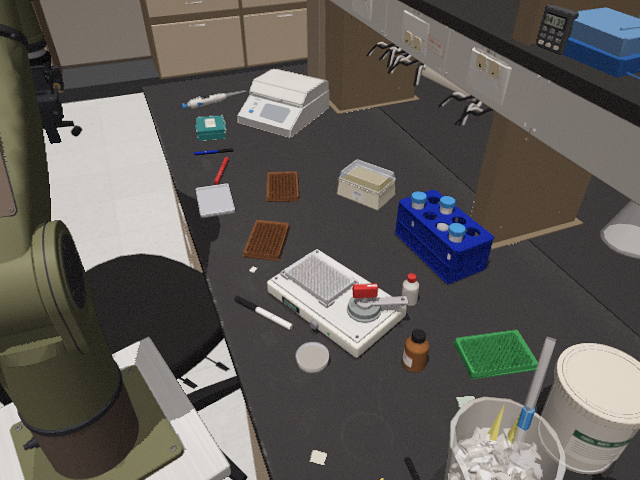

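View pics/side0.png

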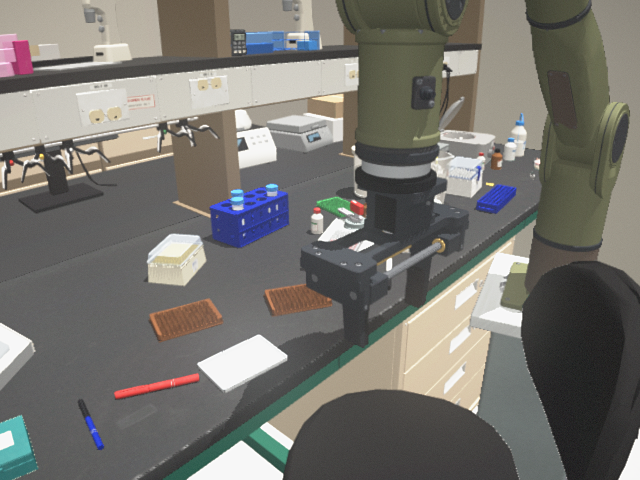

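The scene view shows the white shaker at about (335,300), with the clear plate in its nest at (320,277), the red knob at (367,291) and the arm pointing right to (405,300). The brown plates at (267,240) and (282,186) and the green one at (497,353) are look-alikes. The one to hold is the clear plate on the shaker. Next is an enlarged crop to confirm that, and geometry.

```bash
cat > h.py <<'E'
import numpy as np, cv2
from plant import r, viewer
def prm(n):
    c=viewer.camera_params(n); return np.array(c['intrinsics']),float(c['k1']),np.array(c['world_to_cam'])
def proj(n,P,c=None):
    K,k,T=c or prm(n); P=np.atleast_2d(P); p=P@T[:3,:3].T+T[:3,3]
    s=np.c_[p[:,0],-p[:,1]]/(-p[:,2:3]); s=s*(1+k*(s**2).sum(1,keepdims=True))
    return s@K[:2,:2].T+K[:2,2]
def back(n,uv,z,c=None):
    K,k,T=c or prm(n); uv=np.atleast_2d(uv).astype(float)
    d=np.linalg.solve(K[:2,:2],(uv-K[:2,2]).T).T; s=d.copy()
    for _ in range(20): s=d/(1+k*(s**2).sum(1,keepdims=True))
    D=np.c_[s[:,0],-s[:,1],-np.ones(len(s))]@T[:3,:3]; o=-T[:3,:3].T@T[:3,3]
    return o+D*((z-o[2])/D[:,2])[:,None]
def shk(pose,P):
    x,y,a=pose; P=np.atleast_2d(P); c,s=np.cos(a),np.sin(a)
    return np.c_[x+c*P[:,0]-s*P[:,1],y+s*P[:,0]+c*P[:,1],P[:,2]]
E
python3 - <<'E'
from h import *
im=cv2.imread('pics/scene0.png'); c=im[225:375,230:430]; cv2.imwrite('pics/c0.png',cv2.resize(c,(800,600),interpolation=cv2.INTER_CUBIC))
E
```

```text
(no output)
```

View pics/c0.png

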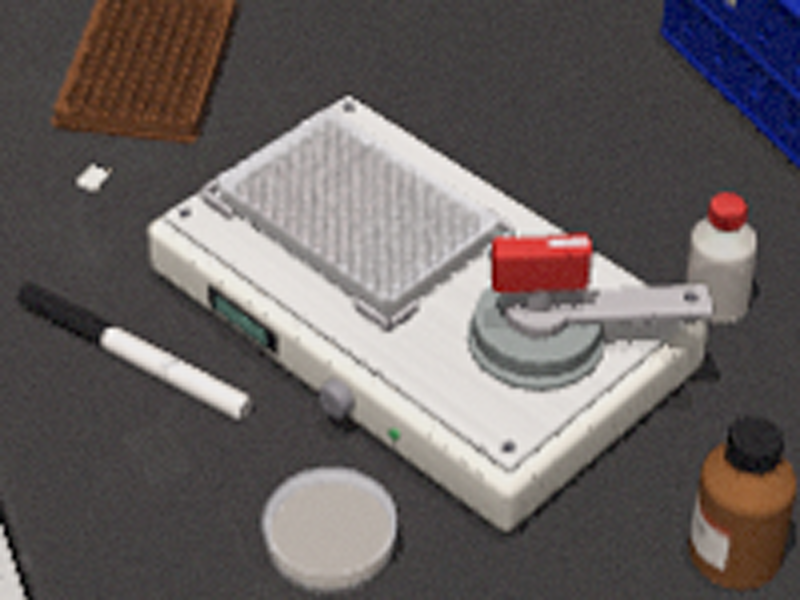

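The crop confirms it: the clear plate sits in the nest at crop (365,215). The shaker's top corners are at crop (150,232), (348,97), (708,325) and (512,480). The knob is at (541,263) and the arm's end at (710,300).

Run:
```python
from h import *
from scipy.optimize import least_squares
uv=np.array([[150,232],[348,97],[708,325],[510,478]])/4+[230,225]
M=np.array([[-75,125,42],[75,125,42],[75,-125,42],[-75,-125,42]])/1e3
c=prm('scene'); print(back('scene',uv,.042,c).round(3))
f=least_squares(lambda p:(proj('scene',shk(p,M),c)-uv).ravel(),[.55,0,0]); print('pose',f.x,f.fun.round(1))
k=shk(f.x,[[0,-.075,.093]]); print('knob',k,proj('scene',k,c), (proj('scene',k,c)-[230,225])*4)
# arm direction from knob
uvk=np.array([[492,262],[592,260]])/4+[230,225]
# bar top edge z=.106
e=back('scene',np.array([[494,237],[590,234]])/4+[230,225],.106,c); d=e[1]-e[0]; print('bar yaw',np.arctan2(d[1],d[0]),np.linalg.norm(d))
e=back('scene',np.array([[710,302]])/4+[230,225],.067,c)[0]; d=e-k[0]; print('arm yaw',np.arctan2(d[1],d[0]),np.linalg.norm(d[:2]))
T=c[2]; print('cam',-T[:3,:3].T@T[:3,3])
s=r.get_state(); print(s['tool_pos'])
from scipy.spatial.transform import Rotation as R
print(R.from_quat(s['eef_rot']).as_matrix().round(3))
for t in('well_plate','petri_dish','marker_white','reagent_amber','reagent_drop'):
    for d in viewer.outline_of('scene',t)[:1]:
        b=d['bbox']; print(t,d['p'],b,back('scene',[[b[0]+b[2]/2,b[1]+b[3]/2]],.03,c).round(3))
np.save('pose.npy',f.x)
```

```text
[[ 0.388  0.107  0.042]
 [ 0.531  0.133  0.042]
 [ 0.568 -0.108  0.042]
 [ 0.432 -0.123  0.042]]
pose [0.48097506 0.00468696 0.157351  ] [-2.6 -2.4 -0.2 -2.5  2.2 -1.6  0.5  4.2]
knob [[ 0.49272775 -0.06938648  0.093     ]] [[365.47796326 292.59141168]] [[541.91185303 270.36564672]]
bar yaw -0.5952740102388202 0.04424141403971531
arm yaw -0.5744483322671605 0.08072702995934009
cam [ 0.02002362 -0.56465806  0.76710005]
[0.17553479 0.59981702 0.22690077]
[[-0.96   0.281 -0.   ]
 [ 0.281  0.96  -0.   ]
 [ 0.    -0.    -1.   ]]
well_plate 0.98 [240.8, 220.3, 48.4, 39.5] [[0.464 0.241 0.03 ]]
petri_dish 0.67 [299.1, 343.1, 33.6, 31.9] [[ 0.359 -0.097  0.03 ]]
marker_white 0.84 [233.2, 297.1, 59.2, 33.1] [[0.341 0.051 0.03 ]]
reagent_amber 0.91 [403.7, 330.9, 24.5, 42.2] [[ 0.511 -0.191  0.03 ]]
reagent_drop 0.66 [400.4, 274.1, 19.4, 27.9] [[ 0.618 -0.067  0.03 ]]
```

```bash
python3 -m inch '[[0.4,[-3.3,-3.7,-3],8.5],[0.4,[-6.6,-7.4,-3],17],[0.4,[-9.9,-11.1,-3],25.5],[0.4,[-13.2,-14.8,-3],34],[0.4,[-16.4,-18.4,-3],42.5],[0.4,[-19.7,-22.1,-3],51],[0.4,[-23,-25.8,-3],59.5],[0.4,[-26.3,-29.5,-3],68],[0.4,[-29.5,-33.2,-3],76.5],[0.4,[-32.8,-36.9,-3],85],[0.4,[-36.1,-40.6,-3],93.5],[0.4,[-39.4,-44.3,-3],102],[0.4,[-42.6,-48,-3],110.5],[0.4,[-46,-51.6,-3],119],[0.4,[-49,-54,-3],127.5],[0.4,[-49.2,-55.3,-3],136],[0.4,[-49.2,-55.3,-3],144.5],[0.4,[-49.2,-55.3,-3],153],[0.4,[-49.2,-55.3,-3],161.5],[0.4,[-49.2,-55.3,-3],170]]'
python3 - <<'E'
from h import *
s=r.get_state(); print(s['q'].round(2),s['tool_pos'],s['eef_rot'])
im=viewer.snapshot('wrist'); cv2.imwrite('pics/w1.png',im[:,:,::-1])
im=viewer.snapshot('scene'); cv2.imwrite('pics/s1.png',im[:,:,::-1])
E
```

```text
clock: 2.75
tool_pos: [0.4925, -0.069, 0.257]
eef_rot: [0.998, -0.058, 0.0, -0.0]
contact_force: [0.1, 0.4, -0.2]
opening: 0.6
[-0.35  0.55  0.64  1.93 -0.45  0.8  -1.15] [ 0.49254385 -0.06896294  0.25701946] [ 9.98315994e-01 -5.80093877e-02  1.99836494e-04 -2.17002975e-04]
```

View pics/w1.png

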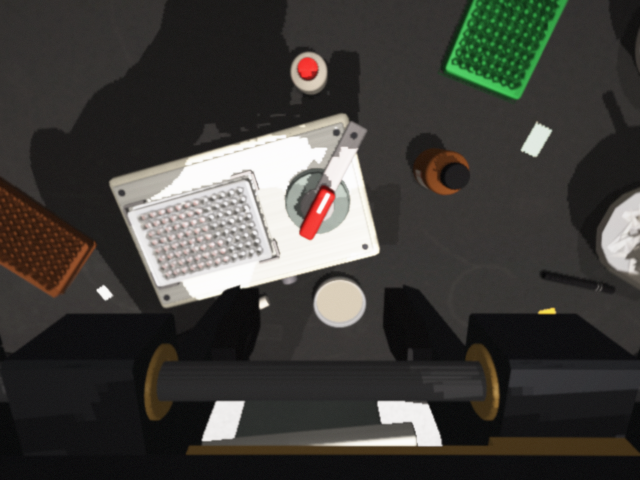

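View pics/s1.png

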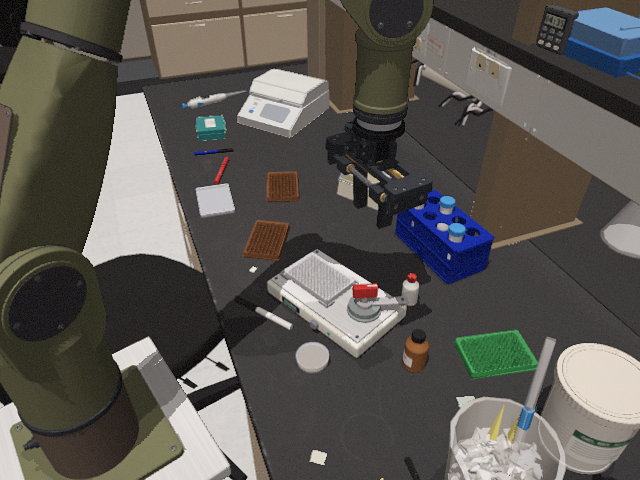

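The wrist view shows the shaker from above, with the red bar at about (317,213), the arm running to (358,128), the clear plate at (200,230) and nothing disturbed. I'm measuring the bar and the shaker corners in this view.

Run:
```python
from h import *
im=cv2.imread('pics/w1.png'); cv2.imwrite('pics/c1.png',cv2.resize(im[100:280,255:395],(700,900)[:2] if 0 else (467,600),interpolation=cv2.INTER_CUBIC))
hsv=cv2.cvtColor(im,cv2.COLOR_BGR2HSV); m=((hsv[...,0]<8)|(hsv[...,0]>172))&(hsv[...,1]>130)&(hsv[...,2]>70)
m[:150]=0;m[260:]=0;m[:,:280]=0;m[:,360:]=0
c=prm('wrist'); ct=max(cv2.findContours(m.astype('uint8'),0,2)[0],key=cv2.contourArea)
print(cv2.minAreaRect(ct),cv2.boundingRect(ct)); T=c[2]; print('cam',(-T[:3,:3].T@T[:3,3]).round(3))
p=np.load('pose.npy')
M=np.array([[-75,125,42],[75,125,42],[75,-125,42],[-75,-125,42]])/1e3
print(proj('wrist',shk(p,M),c).round(0))
```

```text
((316.5830383300781, 212.13787841796875), (17.607118606567383, 55.00155258178711), 27.979473114013672) (300, 186, 35, 54)
cam [ 0.567 -0.077  0.414]
[[164. 315.]
 [106. 183.]
 [353. 112.]
 [387. 258.]]
```

View pics/c1.png

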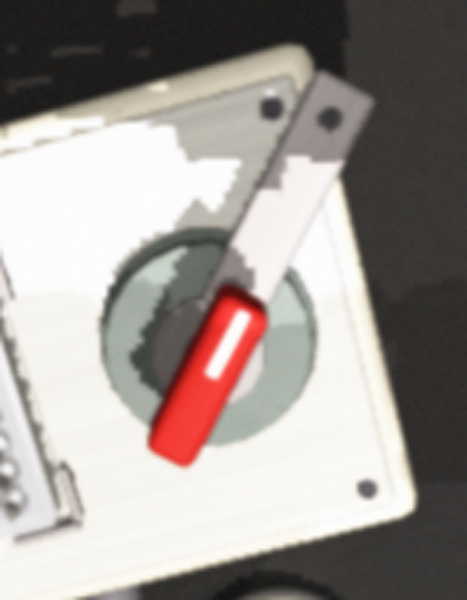

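Run:
```python
from h import *
from scipy.optimize import least_squares
c=prm('wrist')
print('housing',back('wrist',[[255+209*.3,100+336*.3]],.059,c))
b=back('wrist',[[255+245*.3,100+296*.3],[255+171*.3,100+452*.3]],.106,c); d=b[0]-b[1]; print('bar ctr',b.mean(0),'len',np.linalg.norm(d),'yaw',np.arctan2(d[1],d[0]))
print('mask ctr z.1',back('wrist',[[316.6,212.1]],.1,c))
t=back('wrist',[[255+347*.3,100+87*.3]],.067,c); 
print('armtip',t)
uv=np.array([[166,306],[110,181],[347,114],[380,253]])
M=np.array([[-75,125,42],[75,125,42],[75,-125,42],[-75,-125,42]])/1e3
f=least_squares(lambda p:(proj('wrist',shk(p,M),c)-uv).ravel(),[.48,0,.15]); print('pose',f.x,f.fun.round(1),'axis',shk(f.x,[[0,-.075,.09]]))
```

```text
housing [[ 0.49818961 -0.06559686  0.059     ]]
bar ctr [ 0.49735897 -0.06550799  0.106     ] len 0.044039929504578884 yaw -0.5460155776773803
mask ctr z.1 [[ 0.49652301 -0.06484131  0.1       ]]
armtip [[ 0.56190735 -0.10947255  0.067     ]]
pose [0.48373592 0.00590659 0.15630116] [-4.1  6.9 -6.4 -1.2  4.4 -4.7  5.9  3.1] axis [[ 0.49541084 -0.06817915  0.09      ]]
```

```bash
python3 -m inch '[[0.4,[0.4,-0.4,4],8.5],[0.4,[0.4,-0.4,7],17],[0.4,[0.4,-0.4,9],26],[0.4,[0.4,-0.4,11],26],[0.4,[0.4,-0.4,11],26]]'
python3 - <<'E'
from h import *
s=r.get_state(); print(s['q'].round(2),s['tool_pos'],s['eef_rot'].round(4))
im=viewer.snapshot('wrist'); cv2.imwrite('pics/w2.png',im[:,:,::-1])
print(proj('wrist',[s['tool_pos'],s['tool_pos']*[1,1,0]+[0,0,.106]]))
E
```

```text
clock: 3.35
tool_pos: [0.4954, -0.0648, 0.145]
eef_rot: [0.961, -0.276, -0.002, -0.0]
contact_force: [-0.3, 0.5, 0.4]
opening: 0.601
[-0.3   0.75  0.58  2.04 -0.75  0.59 -1.33] [ 0.49543859 -0.06477627  0.14501596] [ 0.961  -0.2765 -0.0023 -0.    ]
[[322.24759402 296.09894182]
 [322.07607825 265.56568167]]
```

View pics/w2.png

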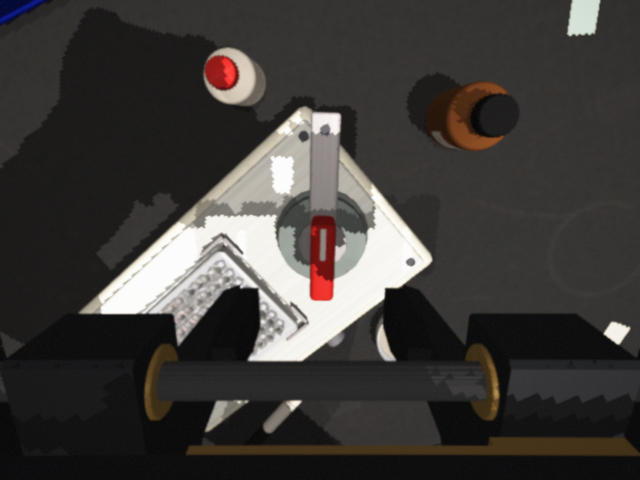

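Run:
```python
from h import *
im=cv2.imread('pics/w2.png'); cv2.imwrite('pics/c2.png',cv2.resize(im[190:310,270:380],(550,600),interpolation=cv2.INTER_CUBIC))
```

```text
(no output)
```

View pics/c2.png

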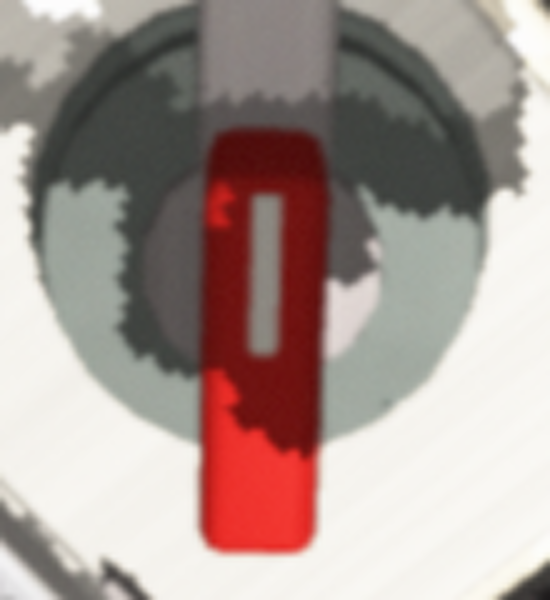

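```bash
python3 -m inch '[[0.4,[0.15,0,2],0],[0.4,[0.15,0,4],0],[0.4,[0.15,0,5.6],0],[0.4,[0.15,0,5.6],0],[0.8,[0.15,0,5.6],0],[1,[0.15,0,5.6],0],[1,[0.15,0,5.6],0],[1,[0.15,0,5.6],0],[1,[0.15,0,5.6],0]]' 25
python3 -c "
from h import *
s=r.get_state(); print(s['contact_force'],s['moment'],s['tool_pos'])
im=viewer.snapshot('wrist'); cv2.imwrite('pics/w3.png',im[:,:,::-1])"
```

```text
clock: 4.3
tool_pos: [0.4983, -0.0663, 0.0913]
eef_rot: [0.961, -0.278, 0.0, -0.0]
contact_force: [-0.4, -0.7, 1.2]
opening: 0.168
[-0.41427195 -0.70894534  1.2262349 ] [-0.21303643  0.39356847  0.0145463 ] [ 0.49828777 -0.06632491  0.09125035]
```

View pics/w3.png

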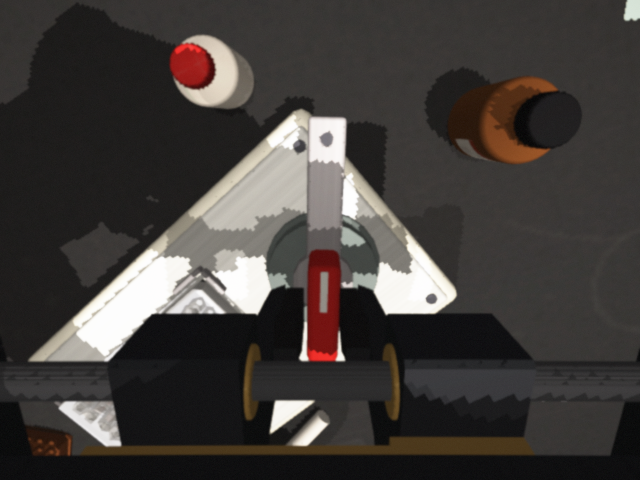

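The jaws hold the bar (14.8 mm opening) with almost no side load. Now I pull up.

```bash
python3 -m inch '[[1,[0,0,-0.3],0],[1,[0,0,-0.6],0],[1,[0,0,-0.9],0],[1,[0,0,-1.2],0],[1,[0,0,-1.5],0],[1,[0,0,-1.7],0],[1,[0,0,-1.7],0],[1,[0,0,-1.7],0]]' 30
python3 -c "
from h import *
s=r.get_state(); print(s['contact_force'],s['moment'],s['tool_pos'])
for n in ('wrist','scene'):
  im=viewer.snapshot(n); cv2.imwrite('pics/%s4.png'%n,im[:,:,::-1])
cv2.imwrite('pics/c4.png',cv2.resize(im[200:380,230:470,::-1],(800,600)))"
```

```text
clock: 5.15
tool_pos: [0.4981, -0.0666, 0.1083]
eef_rot: [0.96, -0.278, 0.0, -0.0]
contact_force: [-2.2, -1.8, 1.5]
opening: 0.147
[-2.15904189 -1.83199689  1.48115954] [-0.40057309  0.40671398  0.00868265] [ 0.49810456 -0.06660675  0.10828723]
```

View pics/c4.png

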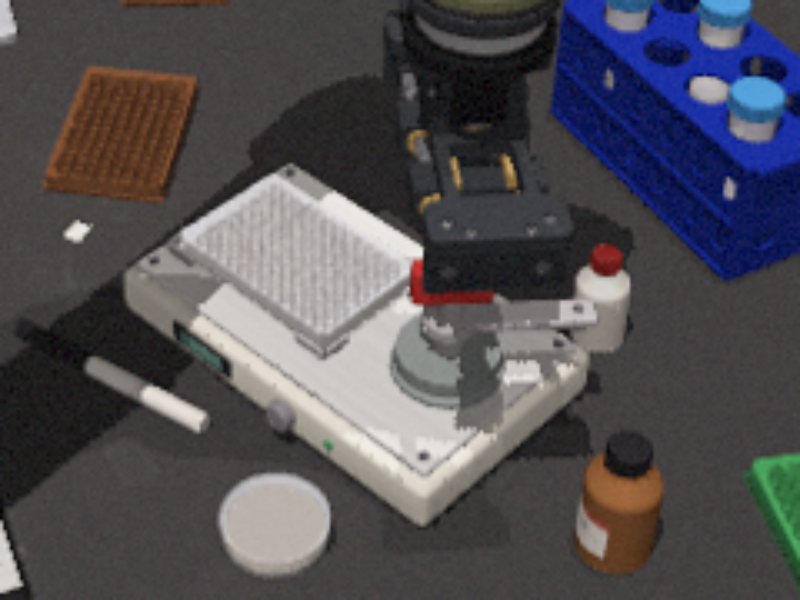

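The arm has risen clear of the housing: a gap and its shadow show at crop (540,330). Now I turn in stages, checking for side loads.

```bash
python3 -m inch '[[1,[0,0,0],-5],[1,[0,0,0],-12],[1,[0,0,0],-20],[1,[0,0,0],-28],[1,[0,0,0],-36],[1,[0,0,0],-44],[1,[0,0,0],-50],[1,[0,0,0],-50]]' 30
python3 -c "
from h import *
s=r.get_state(); print(s['q'].round(2),s['contact_force'],s['moment'],s['tool_pos'])
im=viewer.snapshot('wrist'); cv2.imwrite('pics/w5.png',im[:,:,::-1])"
```

```text
clock: 6.05
tool_pos: [0.4983, -0.0644, 0.108]
eef_rot: [0.988, 0.155, 0.0, -0.002]
contact_force: [-0.6, 3.3, 0.5]
opening: 0.141
[-0.13  0.75  0.28  2.05 -0.51  0.41 -0.71] [-0.63342492  3.34797827  0.45243444] [0.63809826 0.1244272  0.0154465 ] [ 0.49834247 -0.06437858  0.10801966]
```

View pics/w5.png

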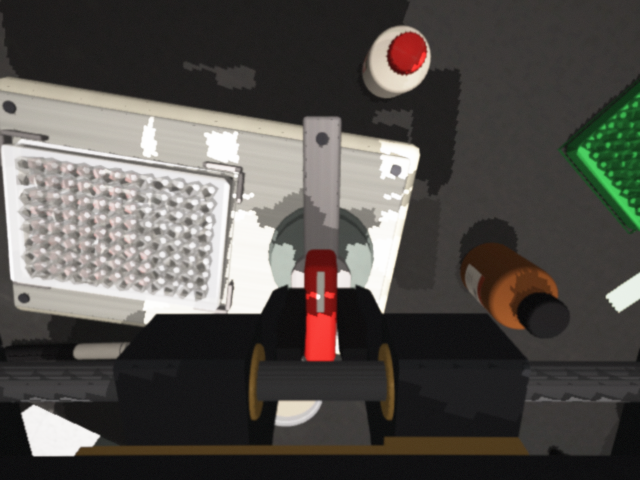

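The arm turned with the tool and still points straight up in the image (322,125), over the bar. I continue to just short of the search window.

```bash
python3 -m inch '[[1,[0,0,0],-5],[1,[0,0,0],-12],[1,[0,0,0],-20],[1,[0,0,0],-28],[1,[0,0,0],-36],[1,[0,0,0],-44],[1,[0,0,0],-52],[1,[0,0,0],-60],[1,[0,0,0],-60],[1,[0,0,0],-60]]' 30
python3 -c "
from h import *
s=r.get_state(); print(s['q'].round(2),s['contact_force'],s['moment'],s['tool_pos'],2*np.arctan2(s['eef_rot'][1],s['eef_rot'][0]))
im=viewer.snapshot('wrist'); cv2.imwrite('pics/w6.png',im[:,:,::-1])"
```

```text
clock: 7.1
tool_pos: [0.4961, -0.0627, 0.1075]
eef_rot: [0.779, 0.627, -0.0, -0.003]
contact_force: [-2.8, 8.2, 0.4]
opening: 0.146
[ 0.01  0.73  0.04  2.04 -0.08  0.37 -0.1 ] [-2.76210102  8.23789805  0.38895362] [1.60636477 0.60683184 0.05243307] [ 0.49612365 -0.06271691  0.10746465] 1.3564832014061479
```

View pics/w6.png

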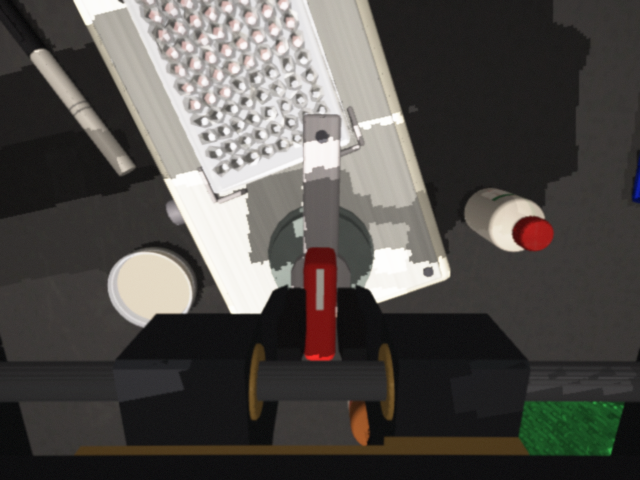

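Side load is up to 8.7 N because the grasp sits about 3 mm off the axis. I ease that first, then lower until the pin should rest on the ring.

```bash
python3 -m inch '[[1,[0.15,-0.15,0],0],[1,[0.35,-0.3,0],0],[1,[0.35,-0.3,0.3],0],[1,[0.35,-0.3,0.5],0],[1,[0.35,-0.3,0.7],0],[1,[0.35,-0.3,0.8],0],[1,[0.35,-0.3,0.8],0]]' 30
python3 -c "
from h import *
s=r.get_state(); print(s['contact_force'],s['moment'],s['tool_pos'],2*np.arctan2(s['eef_rot'][1],s['eef_rot'][0]))"
```

```text
clock: 7.85
tool_pos: [0.496, -0.0623, 0.101]
eef_rot: [0.779, 0.627, 0.0, 0.0]
contact_force: [-3.4, 3.3, 13.3]
opening: 0.145
[-3.43905984  3.28652338 13.26062508] [0.60221042 0.71804376 0.04704406] [ 0.49603454 -0.06231528  0.1010094 ] 1.3551449611005053
```

It stopped at z=0.101 with 13 N upward: the pin is on the ring. I sweep under light pressure.

```bash
python3 -m inch '[[1,[0,0,0],-1.5],[1,[0,0,0],-3],[1,[0,0,0],-4.5],[1,[0,0,0],-6],[1,[0,0,0],-6]]' 30
python3 -c "
from h import *
s=r.get_state(); print(s['contact_force'],s['moment'],s['tool_pos'],2*np.arctan2(s['eef_rot'][1],s['eef_rot'][0]))"
```

```text
clock: 8.35
tool_pos: [0.4961, -0.0624, 0.101]
eef_rot: [0.745, 0.667, 0.0, 0.0]
contact_force: [-2.8, 3.1, 13.8]
opening: 0.146
[-2.7729743   3.0727405  13.81957739] [ 0.69497966  0.71813152 -0.16997482] [ 0.49612094 -0.06239997  0.10101495] 1.4592486638897086
```

```bash
python3 -m inch '[[1,[0,0,0],-1.5],[1,[0,0,0],-3],[1,[0,0,0],-4.5],[1,[0,0,0],-6],[1,[0,0,0],-6]]' 30
python3 -c "
from h import *
s=r.get_state(); print(s['contact_force'],s['moment'],s['tool_pos'],2*np.arctan2(s['eef_rot'][1],s['eef_rot'][0]))"
```

```text
clock: 8.85
tool_pos: [0.4956, -0.0623, 0.101]
eef_rot: [0.709, 0.705, 0.0, -0.0]
contact_force: [-4.3, 3.5, 15.1]
opening: 0.15
[-4.33289614  3.50459935 15.05109308] [ 0.65599035  0.9327936  -0.10227035] [ 0.495558   -0.06233076  0.10098954] 1.564628163146833
```

```bash
python3 -m inch '[[1,[0,0,0],-1.5],[1,[0,0,0],-3],[1,[0,0,0],-4.5],[1,[0,0,0],-6],[1,[0,0,0],-6]]' 30
python3 -c "
from h import *
s=r.get_state(); print(s['contact_force'],s['moment'],s['tool_pos'],2*np.arctan2(s['eef_rot'][1],s['eef_rot'][0]))
im=viewer.snapshot('wrist'); cv2.imwrite('pics/w7.png',im[:,:,::-1])"
```

```text
clock: 9.35
tool_pos: [0.4953, -0.0623, 0.101]
eef_rot: [0.671, 0.741, -0.0, -0.0]
contact_force: [-4.6, 3.6, 16.2]
opening: 0.144
[-4.60824046  3.55827575 16.15566792] [ 0.70114276  0.99073486 -0.02063096] [ 0.49528533 -0.06232993  0.10099714] 1.6693215871234617
```

View pics/w7.png

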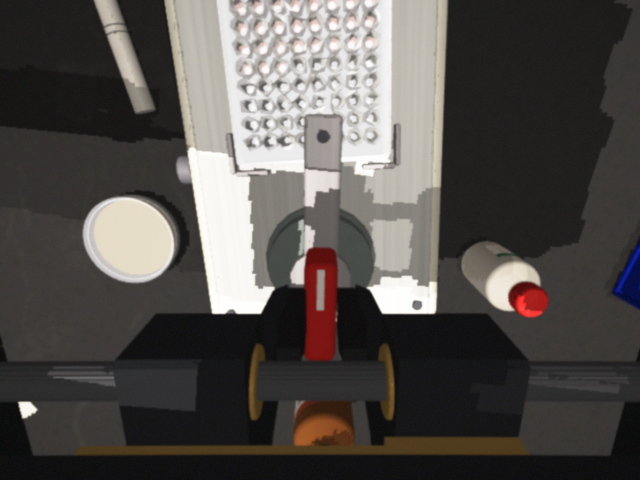

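The knob and arm are following, and the arm is now nearly along the shaker's long axis. I continue with the pressure slightly eased.

```bash
python3 -m inch '[[1,[0,0,-0.05],-1.5],[1,[0,0,-0.05],-3],[1,[0,0,-0.05],-4.5],[1,[0,0,-0.05],-6],[1,[0,0,-0.05],-6]]' 30
python3 -c "
from h import *
s=r.get_state(); print(s['contact_force'],s['moment'],s['tool_pos'],2*np.arctan2(s['eef_rot'][1],s['eef_rot'][0]))"
```

```text
clock: 9.9
tool_pos: [0.4946, -0.0622, 0.1007]
eef_rot: [0.631, 0.775, -0.001, -0.001]
contact_force: [-3.7, 2.9, 8.2]
opening: 0.147
[-3.73739518  2.93694638  8.24134125] [0.71407761 0.90699372 0.09208929] [ 0.49457502 -0.06215877  0.10071057] 1.774837349189079
```

```bash
python3 -m inch '[[1,[0,0,0],-1.5],[1,[0,0,0],-3],[1,[0,0,0],-4.5],[1,[0,0,0],-4.5]]' 30
python3 -c "
from h import *
s=r.get_state(); print(s['contact_force'],s['moment'],s['tool_pos'],2*np.arctan2(s['eef_rot'][1],s['eef_rot'][0]))"
```

```text
clock: 10.3
tool_pos: [0.4945, -0.0622, 0.1002]
eef_rot: [0.601, 0.8, -0.001, -0.001]
contact_force: [-3.6, 3.4, 3.8]
opening: 0.151
[-3.57775933  3.39398278  3.8014461 ] [0.66933685 0.84405051 0.01197463] [ 0.49452409 -0.06221469  0.10018215] 1.853190977135661
```

The vertical force fell to 3.8 N, just the sliding friction, and the tool sank 0.8 mm. The pin has found the socket, so I push down in steps.

```bash
python3 -m inch '[[1,[0,0,0.2],0],[1,[0,0,0.4],0],[1,[0,0,0.5],0],[1,[0,0,0.5],0]]' 30
python3 -c "
from h import *
s=r.get_state(); print(s['contact_force'],s['moment'],s['tool_pos'],2*np.arctan2(s['eef_rot'][1],s['eef_rot'][0]))"
```

```text
clock: 10.7
tool_pos: [0.4939, -0.0625, 0.0949]
eef_rot: [0.6, 0.8, -0.001, -0.002]
contact_force: [-4.3, 2.2, 0.2]
opening: 0.148
[-4.25321072  2.1727254   0.18241669] [0.56442144 0.9349976  0.26890187] [ 0.49385811 -0.06247821  0.09489428] 1.8534592078413181
```

```bash
python3 -m inch '[[1,[0,0,0.2],0],[1,[0,0,0.4],0],[1,[0,0,0.55],0],[1,[0,0,0.65],0],[1,[0,0,0.65],0]]' 30
python3 -c "
from h import *
s=r.get_state(); print(s['contact_force'],s['moment'],s['tool_pos'],2*np.arctan2(s['eef_rot'][1],s['eef_rot'][0]))
for n in ('wrist','scene'):
  im=viewer.snapshot(n); cv2.imwrite('pics/%s8.png'%n,im[:,:,::-1])
cv2.imwrite('pics/c8.png',cv2.resize(im[200:380,230:470,::-1],(800,600)))"
```

```text
clock: 11.2
tool_pos: [0.4943, -0.0628, 0.0906]
eef_rot: [0.601, 0.8, -0.001, -0.001]
contact_force: [-8.2, 2.2, 25.2]
opening: 0.146
[-8.22923726  2.24138508 25.24170482] [0.60901151 1.81025494 0.26410847] [ 0.49426942 -0.06276897  0.0906011 ] 1.8531716046702231
```

View pics/c8.png

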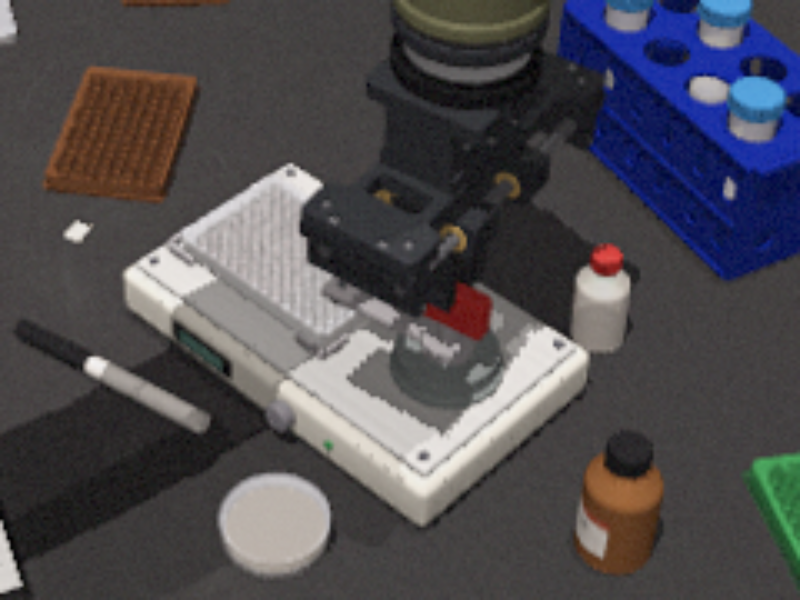

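```bash
python3 -m inch '[[1,[0.05,-0.2,0],0],[1,[0.1,-0.3,0],0],[1,[0.1,-0.3,0.1],0],[1,[0.1,-0.3,0.1],0]]' 30
python3 -c "
from h import *
s=r.get_state(); print(s['contact_force'],s['moment'],s['tool_pos'],2*np.arctan2(s['eef_rot'][1],s['eef_rot'][0]))"
```

```text
clock: 11.7
tool_pos: [0.4941, -0.0627, 0.0904]
eef_rot: [0.601, 0.8, 0.001, 0.002]
contact_force: [-5.4, 1.6, 29.1]
opening: 0.152
[-5.41274171  1.6278921  29.0856182 ] [0.52470488 1.13342525 0.20902563] [ 0.49408047 -0.06274135  0.09035881] 1.8529646021568151
```

View pics/wrist8.png

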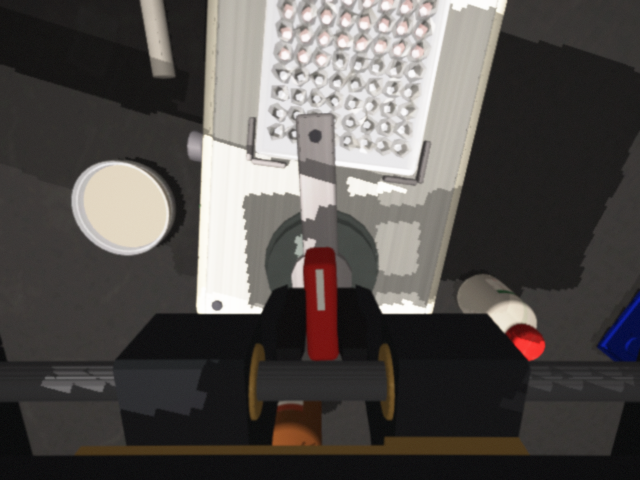

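It is a hard stop: 29 N with the tool at z≈0.0904, the same height as before the pull. I ease the pressure, open, and lift straight up.

```bash
python3 -m inch '[[1,[0,0,-0.15],0],[1,[0,0,-0.2],0],[0.6,[0,0,-0.2],0],[0.4,[0,0,-0.2],0],[0.4,[0,0,-0.2],0],[0.4,[0,0,-0.2],0],[0.4,[0,0,-2],0],[0.4,[0,0,-5],0],[0.4,[0,0,-8],0],[0.4,[0,0,-8],0]]' 30
python3 - <<'E'
from h import *
s=r.get_state(); print(s['contact_force'],s['tool_pos'],2*np.arctan2(s['eef_rot'][1],s['eef_rot'][0]))
c=prm('wrist')
im=viewer.snapshot('wrist'); cv2.imwrite('pics/w9.png',im[:,:,::-1])
a=np.array([.4955,-.0653,0])
for z in(.106,.117): print(z,proj('wrist',[a+[0,0,z]],c))
E
```

```text
clock: 12.7
tool_pos: [0.4951, -0.0626, 0.1708]
eef_rot: [0.601, 0.799, 0.002, 0.003]
contact_force: [0.5, 0.3, -0.4]
opening: 0.599
[ 0.53088411  0.25453922 -0.43757305] [ 0.49509654 -0.06259973  0.17081493] 1.8524497966613644
0.106 [[319.4931597  255.32658993]]
0.117 [[319.53767243 261.48940154]]
```

View pics/w9.png

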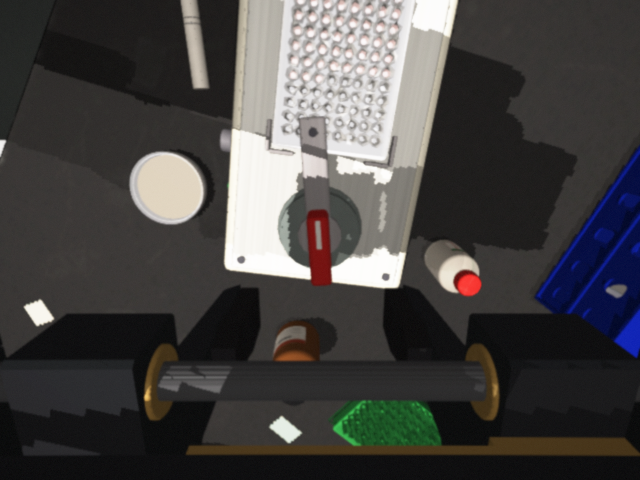

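The arm is over the plate with the fingers clear, bar at (319,248) and the plate still inside its corner angles. To be sure it is fully home, I press the top of the bar with closed fingers. Home means contact at TCP z≈0.120.

```bash
python3 -m inch '[[1,[-0.25,0,0],0],[1,[-0.25,0,0],0],[1,[-0.25,0,1],0],[1,[-0.25,0,2],0],[1,[-0.25,0,3.5],0],[1,[-0.25,0,4.4],0],[1,[-0.25,0,4.7],0],[1,[-0.25,0,4.9],0],[1,[-0.25,0,4.9],0]]' 30
python3 -c "
from h import *
s=r.get_state(); print(s['contact_force'],s['tool_pos'],s['opening'])"
```

```text
clock: 13.65
tool_pos: [0.4935, -0.0645, 0.1188]
eef_rot: [0.601, 0.8, 0.0, -0.0]
contact_force: [-0.3, -0.4, -0.3]
opening: 0.008
[-0.26475387 -0.40906269 -0.25666799] [ 0.49348867 -0.06452984  0.1188092 ] 0.007789916951260244
```

```bash
python3 -m inch '[[1,[0,0,0.1],0],[1,[0,0,0.2],0],[1,[0,0,0.3],0],[1,[0,0,0.4],0],[1,[0,0,0.4],0]]' 30
python3 -c "
from h import *
s=r.get_state(); print(s['contact_force'],s['tool_pos'],s['opening'])"
```

```text
clock: 14.15
tool_pos: [0.4934, -0.0646, 0.1149]
eef_rot: [0.601, 0.8, 0.0, -0.0]
contact_force: [-0.2, -0.0, 0.3]
opening: 0.005
[-0.1793905  -0.01565658  0.32269408] [ 0.49343429 -0.0645793   0.11485949] 0.00484075806035609
```

```bash
python3 -c "
from h import *
for n in ('wrist','scene'):
  im=viewer.snapshot(n); cv2.imwrite('pics/%s10.png'%n,im[:,:,::-1])
cv2.imwrite('pics/c10.png',cv2.resize(im[240:330,310:430,::-1],(800,600),interpolation=cv2.INTER_CUBIC))"
```

```text
(no output)
```

View pics/wrist10.png

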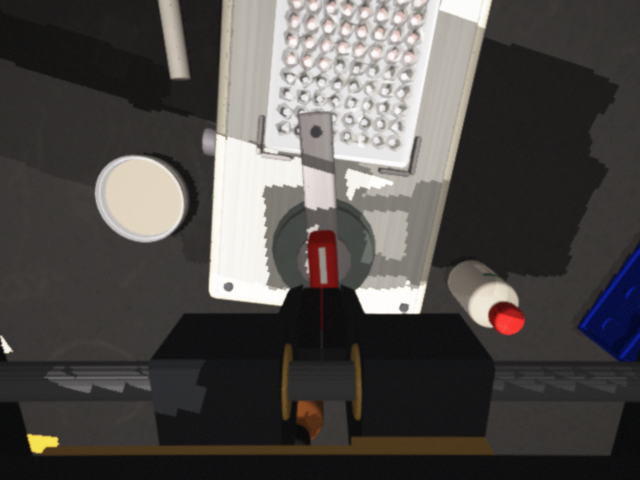

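View pics/c10.png

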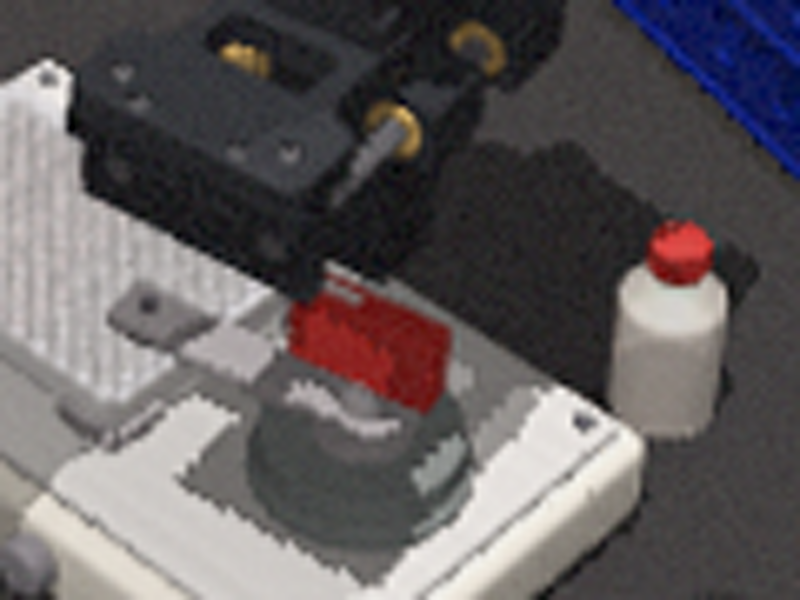

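The shut fingers stand just above the bar at wrist (322,295) with no contact yet. I go on down in small steps.

```bash
python3 -m inch '[[1,[0,0,0.1],0],[1,[0,0,0.2],0],[1,[0,0,0.3],0],[1,[0,0,0.3],0]]' 30
python3 -c "
from h import *
s=r.get_state(); print(s['contact_force'],s['moment'],s['tool_pos'])"
```

```text
clock: 14.65
tool_pos: [0.4933, -0.0645, 0.1117]
eef_rot: [0.601, 0.8, -0.0, -0.0]
contact_force: [1.1, -0.8, 0.2]
opening: 0.003
[ 1.10534385 -0.77836703  0.22083708] [-0.03049189  0.04208763 -0.00280543] [ 0.49333281 -0.06453687  0.11173008]
```

```bash
python3 -c "
from h import *
s=r.get_state();p=s['tool_pos']
for n in ('wrist','scene','side'):
  im=viewer.snapshot(n); cv2.imwrite('pics/%s11.png'%n,im[:,:,::-1])
  print(n,proj(n,[p,p-[0,0,.014],p*[1,1,0]+[0,0,.106],[.4955,-.0653,.106],[.4955,-.0653,.059]]).round(0).tolist())
im=cv2.imread('pics/scene11.png');a=cv2.resize(im[250:330,320:420],(500,400),interpolation=cv2.INTER_CUBIC)
im=cv2.imread('pics/wrist11.png');b=cv2.resize(im[200:360,220:420],(500,400),interpolation=cv2.INTER_CUBIC)
cv2.imwrite('pics/c11.png',cv2.resize(np.hstack([a,b]),(800,320)))"
```

```text
wrist [[321.0, 297.0], [321.0, 285.0], [321.0, 292.0], [325.0, 294.0], [324.0, 260.0]]
scene [[365.0, 284.0], [364.0, 289.0], [364.0, 286.0], [366.0, 286.0], [364.0, 304.0]]
side [[357.0, 201.0], [357.0, 206.0], [357.0, 203.0], [356.0, 203.0], [356.0, 220.0]]
```

View pics/c11.png

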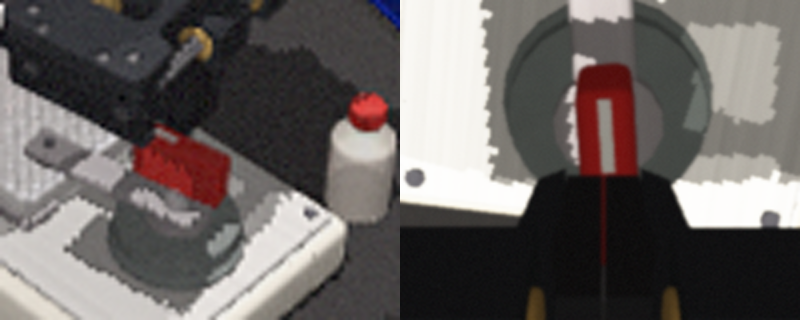

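View pics/side11.png

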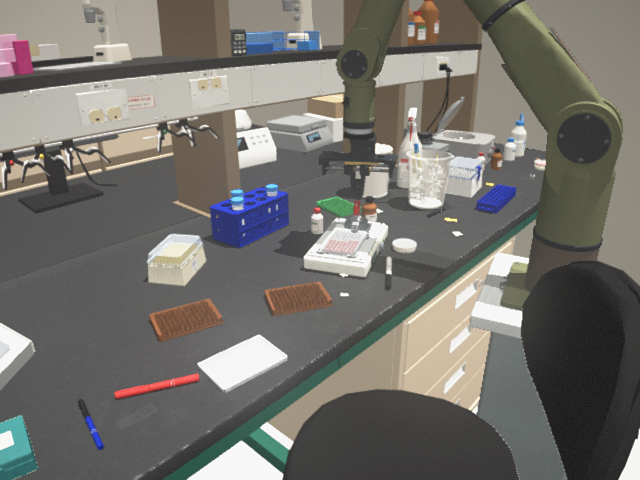

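```bash
python3 -c "
from h import *
im=cv2.imread('pics/scene11.png');a=cv2.resize(im[255:315,330:410],(800,600),interpolation=cv2.INTER_CUBIC)
s=r.get_state();p=s['tool_pos'];
from scipy.spatial.transform import Rotation as R
Rm=R.from_quat(s['eef_rot']).as_matrix()
for q,c in(([0,0,0],(255,255,0)),([0,0,.014],(0,255,0)),([.009,0,.014],(0,255,255)),([-.009,0,.014],(255,0,255)),([-.009,-.02,.014],(255,0,255)),([-.009,.02,.014],(255,0,255))):
  u=(proj('scene',[p+Rm@np.array(q)])[0]-[330,255])*10; cv2.circle(a,tuple(int(v) for v in u),5,c,-1)
cv2.imwrite('pics/c12.png',a)"
```

```text
(no output)
```

View pics/c12.png

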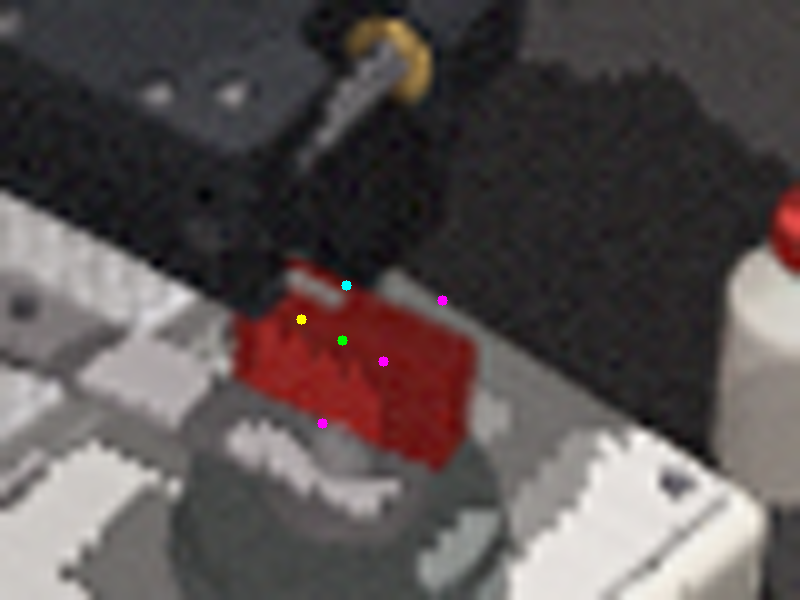

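No contact at z=0.112. In the scene crop the shut finger ends also look higher than the nominal tip point (green dot, 342,340). I keep stepping down gently until contact.

```bash
python3 -m inch '[[1,[0,0,0.1],0],[1,[0,0,0.2],0],[1,[0,0,0.3],0],[1,[0,0,0.3],0]]' 30
python3 -c "
from h import *
s=r.get_state(); print(s['contact_force'],s['moment'],s['tool_pos'])"
```

```text
clock: 15.2
tool_pos: [0.4934, -0.0646, 0.1088]
eef_rot: [0.601, 0.8, -0.0, -0.0]
contact_force: [-0.9, -0.4, 0.4]
opening: 0.006
[-0.87671986 -0.44265879  0.40034484] [-0.08876301  0.05757908  0.0633944 ] [ 0.49337328 -0.06457206  0.10875864]
```

```bash
python3 -m inch '[[1,[0,0,0.05],0],[1,[0,0,0.1],0],[1,[0,0,0.15],0],[1,[0,0,0.2],0],[1,[0,0,0.2],0]]' 30
python3 -c "
from h import *
s=r.get_state(); print(s['contact_force'],s['moment'],s['tool_pos'])
for n in ('wrist','scene'):
  im=viewer.snapshot(n); cv2.imwrite('pics/%s13.png'%n,im[:,:,::-1])
a=cv2.resize(im[255:315,330:410,::-1],(800,600),interpolation=cv2.INTER_CUBIC);cv2.imwrite('pics/c13.png',a)"
```

```text
clock: 15.7
tool_pos: [0.4934, -0.0646, 0.1068]
eef_rot: [0.601, 0.8, 0.0, -0.0]
contact_force: [-0.1, -0.0, -0.8]
opening: 0.005
[-0.14432675 -0.04660906 -0.83932308] [-0.08516009  0.00534135  0.06948909] [ 0.49340429 -0.06456231  0.10683941]
```

View pics/c13.png

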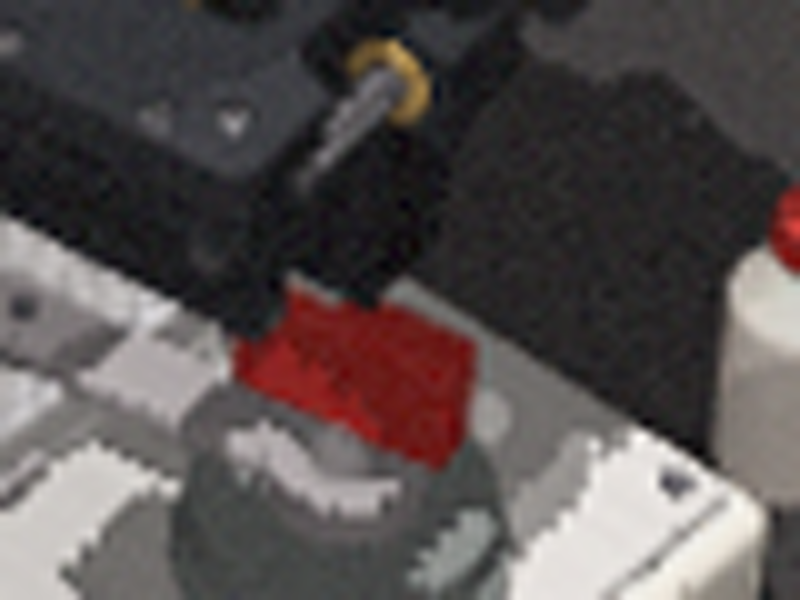

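The fingers now cover the white mark on the bar's top, at crop (310,285), so contact must be close. More small steps.

```bash
python3 -m inch '[[1,[0,0,0.05],0],[1,[0,0,0.1],0],[1,[0,0,0.15],0],[1,[0,0,0.2],0],[1,[0,0,0.2],0]]' 30
python3 -c "
from h import *
s=r.get_state(); print(s['contact_force'],s['moment'],s['tool_pos'])"
```

```text
clock: 16.3
tool_pos: [0.4934, -0.0645, 0.1048]
eef_rot: [0.601, 0.8, 0.0, -0.0]
contact_force: [-0.2, -0.0, -1.1]
opening: 0.007
[-0.16476803 -0.04260229 -1.09187592] [-0.06851152  0.03943861 -0.02246717] [ 0.49341651 -0.06454025  0.1048311 ]
```

```bash
python3 -m inch '[[1,[0,0,0.05],0],[1,[0,0,0.1],0],[1,[0,0,0.15],0],[1,[0,0,0.2],0],[1,[0,0,0.2],0]]' 30
python3 -c "
from h import *
s=r.get_state(); print(s['contact_force'],s['moment'],s['tool_pos'])"
```

```text
clock: 16.8
tool_pos: [0.4934, -0.0646, 0.1028]
eef_rot: [0.601, 0.8, -0.0, -0.0]
contact_force: [0.4, 0.6, 0.1]
opening: 0.004
[0.42771986 0.6245706  0.0668026 ] [-0.03077121  0.05540529 -0.00809799] [ 0.49338914 -0.06456874  0.10281913]
```

```bash
python3 -c "
from h import *
for n in ('wrist','scene'):
  im=viewer.snapshot(n); cv2.imwrite('pics/%s14.png'%n,im[:,:,::-1])
a=cv2.resize(im[255:315,330:410,::-1],(533,400),interpolation=cv2.INTER_CUBIC)
w=cv2.imread('pics/wrist14.png'); b=cv2.resize(w[220:380,270:377],(267,400),interpolation=cv2.INTER_CUBIC)
cv2.imwrite('pics/c14.png',np.hstack([a,b]))"
```

```text
(no output)
```

View pics/c14.png

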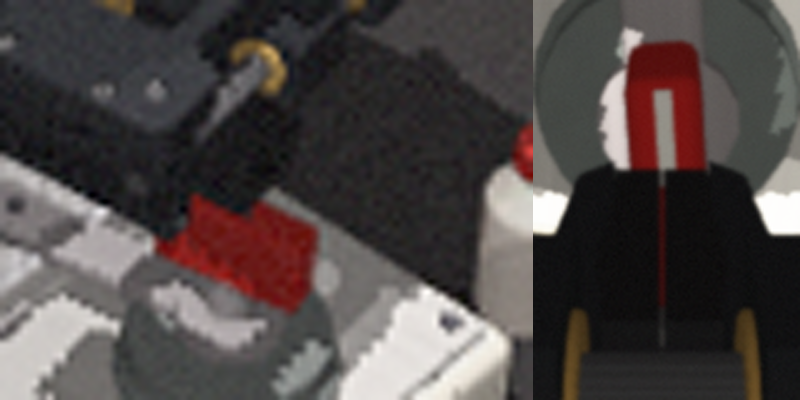

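The slit between the shut fingers still shows the bar's top below them, so the tips remain above the bar. I continue.

```bash
python3 -m inch '[[1,[0,0,0.05],0],[1,[0,0,0.1],0],[1,[0,0,0.15],0],[1,[0,0,0.2],0],[1,[0,0,0.2],0]]' 30
python3 -c "
from h import *
s=r.get_state(); print(s['contact_force'],s['moment'],s['tool_pos'])"
```

```text
clock: 17.4
tool_pos: [0.4934, -0.0646, 0.1008]
eef_rot: [0.601, 0.8, -0.0, -0.0]
contact_force: [-0.1, -0.4, -0.7]
opening: 0.005
[-0.14219488 -0.43255337 -0.71970851] [-0.08061502  0.01032085 -0.07539589] [ 0.49341011 -0.06455448  0.10081607]
```

```bash
python3 -m inch '[[1,[0,0,0.05],0],[1,[0,0,0.1],0],[1,[0,0,0.1],0]]' 30
python3 -c "
from h import *
s=r.get_state(); print(s['contact_force'],s['moment'],s['tool_pos'])"
```

```text
clock: 17.7
tool_pos: [0.4934, -0.0646, 0.0998]
eef_rot: [0.601, 0.8, 0.0, -0.0]
contact_force: [-0.5, -0.6, -0.2]
opening: 0.004
[-0.52791022 -0.64690159 -0.17529628] [-0.10648959  0.06340382  0.03870512] [ 0.49340618 -0.0645616   0.09983161]
```

```bash
python3 -m inch '[[1,[0,0,0.05],0],[1,[0,0,0.1],0],[1,[0,0,0.15],0],[1,[0,0,0.2],0],[1,[0,0,0.2],0]]' 30
python3 -c "
from h import *
s=r.get_state(); print(s['contact_force'],s['moment'],s['tool_pos'])"
```

```text
clock: 18.2
tool_pos: [0.4934, -0.0646, 0.0978]
eef_rot: [0.601, 0.8, 0.0, -0.0]
contact_force: [-0.0, -0.2, -0.0]
opening: 0.002
[-0.00769824 -0.23096031 -0.03394905] [-0.05777207  0.01541442 -0.0243767 ] [ 0.49342118 -0.06455487  0.09783206]
```

```bash
python3 -m inch '[[1,[0,0,0.05],0],[1,[0,0,0.1],0],[1,[0,0,0.15],0],[1,[0,0,0.2],0],[1,[0,0,0.2],0]]' 30
python3 -c "
from h import *
s=r.get_state(); print(s['contact_force'],s['moment'],s['tool_pos'])
for n in ('wrist','scene'):
  im=viewer.snapshot(n); cv2.imwrite('pics/%s15.png'%n,im[:,:,::-1])
a=cv2.resize(im[255:315,330:410,::-1],(533,400),interpolation=cv2.INTER_CUBIC)
w=cv2.imread('pics/wrist15.png'); b=cv2.resize(w[220:380,270:377],(267,400),interpolation=cv2.INTER_CUBIC)
cv2.imwrite('pics/c15.png',np.hstack([a,b]))"
```

```text
clock: 18.7
tool_pos: [0.4934, -0.0645, 0.0958]
eef_rot: [0.601, 0.8, -0.0, -0.0]
contact_force: [0.3, 0.7, 1.1]
opening: 0.005
[0.28401614 0.73076299 1.12448372] [-0.04681172  0.06353662 -0.02038552] [ 0.49338271 -0.06454573  0.09581583]
```

View pics/c15.png

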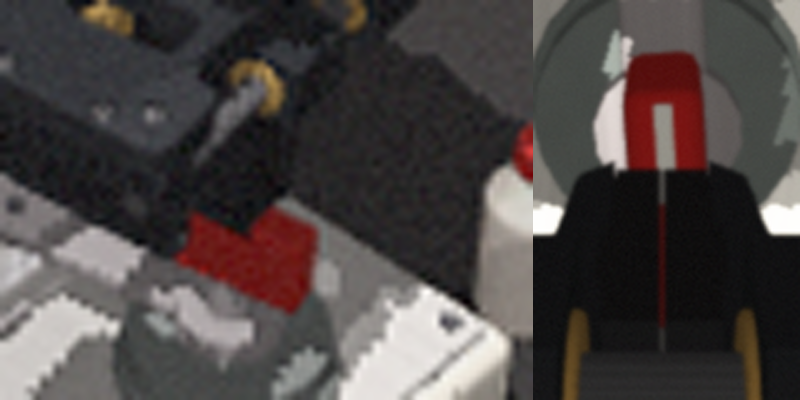

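```bash
python3 -m inch '[[1,[0,0,0.05],0],[1,[0,0,0.1],0],[1,[0,0,0.15],0],[1,[0,0,0.15],0]]' 30
python3 -c "
from h import *
s=r.get_state(); print(s['contact_force'],s['moment'],s['tool_pos'])"
```

```text
clock: 19.2
tool_pos: [0.4935, -0.0646, 0.0946]
eef_rot: [0.6, 0.8, 0.0, 0.0]
contact_force: [-0.7, 0.8, 3.0]
opening: 0.005
[-0.66320088  0.81883977  3.03996313] [-0.05574069  0.11975558 -0.00290857] [ 0.49353847 -0.06455715  0.09462594]
```

```bash
python3 -m inch '[[1,[0,0,0.05],0],[1,[0,0,0.1],0],[1,[0,0,0.15],0],[1,[0,0,0.15],0]]' 30
python3 -c "
from h import *
s=r.get_state(); print(s['contact_force'],s['moment'],s['tool_pos'])"
```

```text
clock: 19.6
tool_pos: [0.4938, -0.0647, 0.0944]
eef_rot: [0.601, 0.8, 0.0, 0.001]
contact_force: [-2.1, 0.0, 16.9]
opening: 0.005
[-2.12806944e+00  5.47038195e-03  1.69088477e+01] [-0.03330589  0.580205   -0.04641781] [ 0.49380048 -0.06472163  0.09442308]
```

Contact at z≈0.0945, and the knob does not move under 17 N against its 3 N slide friction, so it is on a hard stop. I lift clear and check from the views.

```bash
python3 -m inch '[[1,[0,0,-1],0],[1,[0,0,-4],0],[0.6,[0,0,-8],0],[0.4,[-3,0,-12],0],[0.4,[-7,0,-15],0],[0.4,[-10,0,-16],0],[0.4,[-10,0,-16],0]]' 30
python3 - <<'E'
from h import *
s=r.get_state(); print(s['contact_force'],s['tool_pos'])
c=prm('wrist')
im=viewer.snapshot('wrist'); cv2.imwrite('pics/w16.png',im[:,:,::-1])
im=viewer.snapshot('scene'); cv2.imwrite('pics/s16.png',im[:,:,::-1])
cv2.imwrite('pics/c16.png',cv2.resize(im[225:375,230:430,::-1],(800,600),interpolation=cv2.INTER_CUBIC))
np.savez('cam16.npz',K=c[0],k=c[1],T=c[2])
E
```

```text
clock: 20.3
tool_pos: [0.5228, -0.1665, 0.255]
eef_rot: [0.604, 0.797, -0.0, 0.003]
contact_force: [0.4, 0.2, -0.8]
opening: 0.433
[ 0.36060115  0.23394356 -0.77581732] [ 0.5227777  -0.16651985  0.2549725 ]
```

View pics/c16.png

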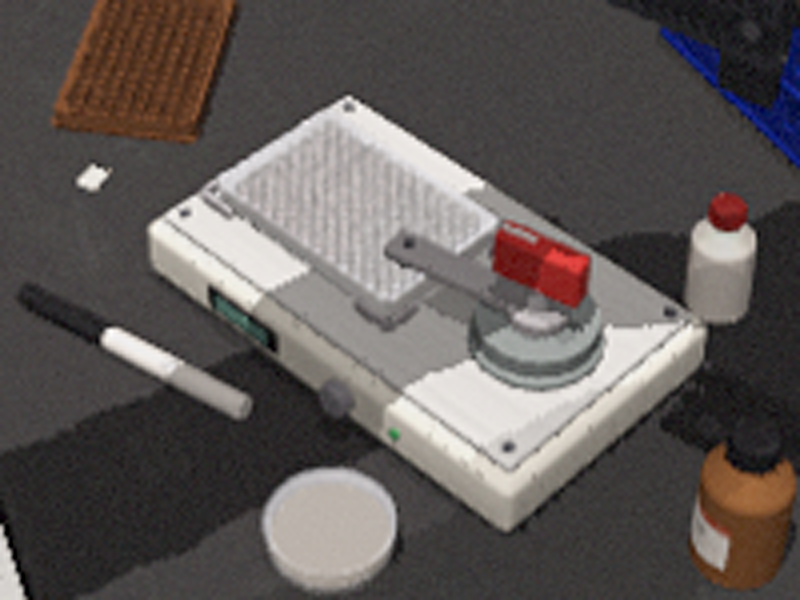

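View pics/w16.png

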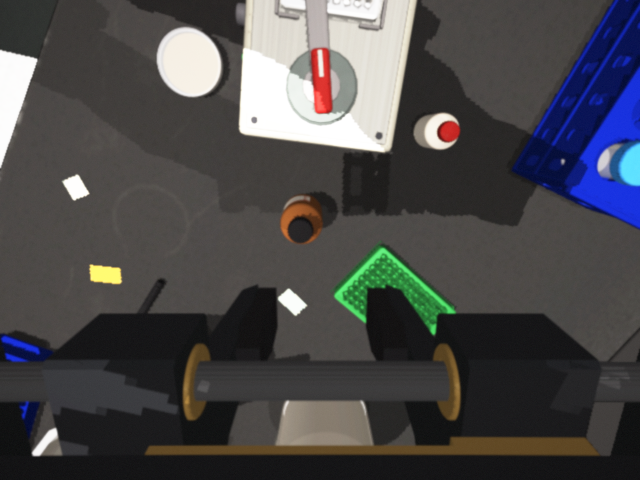

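Run:
```python
from h import *
for f in('scene0','s16'):
    im=cv2.imread(f'pics/{f}.png'); h=cv2.cvtColor(im,cv2.COLOR_BGR2HSV)
    m=((h[...,0]<8)|(h[...,0]>172))&(h[...,1]>120)&(h[...,2]>60); m[:270]=0;m[310:]=0;m[:,:345]=0;m[:,390:]=0
    y,x=np.where(m); print(f,x.mean(),(x.min()+x.max())/2,y.mean(),(y.min()+y.max())/2)
a=cv2.imread('pics/scene0.png')[225:375,230:430];b=cv2.imread('pics/s16.png')[225:375,230:430]
print('px per 11mm',proj('scene',[[.4955,-.0653,.093],[.4955,-.0653,.104]]))
```

```text
scene0 364.25742574257424 365.0 290.8712871287129 290.0
s16 365.11486486486484 364.5 291.1385135135135 291.0
px per 11mm [[365.17673706 290.69951345]
 [365.50168876 286.40244901]]
```

Bar height in the scene view matches the parked, fully-in state to within 0.3 px, where 11 mm would be 4.3 px. The plate and bystanders are where they were, and the robot is clear. Handing in.

```bash
python3 -c "
from h import *
s=r.get_state();print(s['clock'],s['contact_force']);r.finish_job()"
```

```text
20.4 [-0.50969118  0.25967967 -0.89449988]
the job is handed in; nothing more can be done
```

The well plate is held down: the knob is locked in the hidden socket with the arm over the plate. I handed the job in at 20.4 s with the robot clear.

**What I did:** I pulled the red knob up about 17 mm and turned it counter-clockwise until the arm was over the plate. I then swept it with the pin pressed lightly on the index ring until it dropped in, at a turn of roughly 2.3 to 2.4 rad. I pushed the knob down to a hard stop (29 N), let go and backed off.

**Last checks:**
- **Fully home:** pressed from above with closed fingers at 17 N, the knob did not move. In the scene camera the bar is at the same height as when it was parked fully in, to within 0.3 px (11 mm would be 4.3 px).
- **Surroundings:** the plate is in its nest. By eye, the petri dish, marker and both bottles match the first picture.

**What disagreed:**
- **Finger reach:** when I pressed the bar from above, the closed fingers touched it about 25 mm lower than the stated tip offset predicts. I found no cause. The earlier grip may therefore have held only the top few millimetres of the bar, though it never visibly slipped.
- **Push-in travel:** I measured about 10.5 mm from the ring to the stop, against 11 mm nominal.

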